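# Tip a washed heating block onto its drying stand

## Robot

A 6-joint arm with a two-finger parallel gripper is mounted at the origin on the work surface; the furniture and walls round the work are solid. World frame = base frame: x ahead of the robot, y to its left, z up, the work surface at z = 0. Lengths are in m, angles in rad, forces in N, time in s.
With the tool pointing down it reaches from about 0.35 to 0.8 m from the base axis. Payload 7.3 kg.
Tool frame: the origin (TCP) lies midway between the tips of the shut fingers; the grasp point (between the pads) lies 19 mm behind it; z points along the fingers, y is the direction in which the jaws open and shut (so a half turn about z gives the same grasp; the last joint's range is limited). The gripper opens to 85 mm and grips with 20 to 120 N. Pads are 22 mm wide; open, the fingers measure 114 mm over their backs; the gripper's body (76 mm by 85 mm) begins 54 mm behind the grasp point. The pads swing forward as they close: fully open they stand 13 mm farther back than shut.
Start: joints at [-1.275, 0.342, 1.524, -0, 1.275, -0.146], TCP at [0.224, -0.475, 0.231] pointing down, gripper open.
Joint ranges: [-2.53, 2.53], [-0.77, 2.02], [0.04, 2.7], [-1, 4.14], [0.28, 2.66], [-3.11, 3.11]. Speed limits (rad/s): [2.57, 2.57, 3.14, 3.14, 3.14, 3.14].

## Interface

Orientations are given as a unit quaternion [w, x, y, z].
In Python, from workcell import get_state, capture, camera_params, close_job gives the robot as it stands.
- The arm moves only by the tool arm_command, never from a script. Its argument "commands" is a list of rows, each an object of numbers: "ax", "ay", "az": the turn, a rotation vector about the tool's x, y, z in degrees; "dx", "dy", "dz": the shift along the tool's x, y, z in m; "grip": the finger opening in m, from 0 to 0.0854. A call has 1 to 20 rows; each row shifts and turns the pose as measured when the row begins, along the tool's axes as they then stand; what a row does not reach is not made up. A row lasts 1/8 s, in which the tool goes at most 62.5 mm and 10.7 degrees, less where a joint would pass 70% of its speed; a pose out of reach is approached as far as the arm can. A call is refused whole if a number of a shift passes 0.0625 or a number of a turn 10.7, either way. A call with a gripper value outside its range is refused whole. The fingers move at their own pace and stop on an object; the grip force is fixed at half the most. Time passes only in rows, so rows that do not move let the fingers close. It gives the time, the measured TCP pose, the force and the opening at its end, in the units of the state.
- get_state(): the state, without advancing time (a new reading comes with each control period).
- capture(name): name is "scene" or "top"; returns (picture, depth): 480x640x3 uint8, red, green, blue; 480x640 float32, m along the optical axis (not along the pixel's ray), 0 where there is no reading.
- camera_params(name): a dict with "fov_y" (degrees; the focal length in pixels is half the picture's height over the tangent of half this angle, whatever the lens; pixels are square), "cx", "cy" (the principal point, pixels), "R" (3x3) and "t" (3): a world point X has camera coordinates R X + t. Camera axes: x right, y down, z forward; pixel columns grow to the right and rows downward; lengths in m; the calibration is good to about 2 mm. A picture is of the moment at which its call begins. camera_params takes no time and is no camera call.
- close_job(): hands the job in, once; it reports no verdict.
The state is a dict: "time_s": time; "joint_pos": joint angles; "qvel": joint speeds; "joint_efforts": joint torques, N m; "position": TCP position; "eef_rot": TCP orientation; "force": force on the tool from outside, world axes, zero at the start; "torque": the same for the moment, N m; "width": finger opening in m.
Only numpy, scipy, OpenCV 4.12 (cv2) and the standard library are available. Lean on these libraries where they do the work, as an engineer would, in place of code of your own. Each camera call takes 0.05 s, during which the arm holds its last target.

## Task

Lay the washed heating block on its side on the drying stand. First slide it, still upright, flush and square against the front edge of the stand; then push it high up so that it tips over that edge and comes to rest flat on the deck with its wells facing away from that edge. Leave the vial and the tape roll beside it standing where they are.

Things in the scene. Friction and masses are not known exactly. Their poses are not given: they have to be found in the camera images.
- stand: Drying stand, fixed: flat steel deck 14 mm high, dark rubber inlay. Origin on the bench under the middle of its front edge; x points from the front edge back across the deck (118 mm), y along the edge (+-85 mm). The front edge is an upright 14 mm step up from the bench. A lip rises 7 mm along the back. Bolted ears stick out 22 mm at the sides, 70 mm behind the edge.
- ledge (a point): Middle of the top of the stand's front edge, 14 mm above the bench; axes as the stand's.
- block: Loose aluminium block, 74 (x) by 96 (y) by 104 mm tall (z), 0.65 to 0.95 kg, six vial wells in its top. Origin: centre of its underside; z points to the wells. Stands upright 10 to 40 mm short of the front edge, x within 12 degrees of the stand's x. Too wide to grip well; slides when pushed low, tips when pushed near the top with its foot against the edge.
- block_mid (a point): Centre of the block, half-way up (52 mm above the underside).
- block_top (a point): Centre of the block's top face with the wells, 104 mm above the underside.
- vial_3: Bystander: small capped vial 22 mm wide, 69 mm tall, standing on the bench to one side of the block, about 120 mm from the stand's middle line. Origin at the centre of its underside, z up.
- tape_el: Bystander: black tape roll 62 mm wide, 19 mm high, lying flat on the other side of the block, about 125 mm from the stand's middle line. Origin at the centre of its underside.

How it is judged:
By the outcome, as a careful person would: the job done as asked, in the order asked, and still so for the second after the job is handed in, with the robot touching nothing.
It also fails if it takes over 35 s, if anything falls off the work surface, if the arm or the gripper's body presses on something with over 40 N, if the wrist force passes 120 N, or if a joint passes its speed limit or range.

## Working session

There is one attempt and no reset: what is moved stays moved. The work goes in short steps, Python scripts to look and compute and a tool call to move; the robot and the scene stay as the last step left them, time stands still between calls to the robot, and variables do not carry over. Pictures are saved under pics/ and viewed, and the job is handed in when it is done.

Besides the shell and the picture viewer there is one more tool, called after ">>>" as name(argument=value, ...), one argument or row to a line, values as JSON. arm_command: Moves the arm, as the interface text tells. Its arguments: {"type":"object","properties":{"commands":{"type":"array","items":{"type":"object","properties":{"ax":{"type":"number"},"ay":{"type":"number"},"az":{"type":"number"},"dx":{"type":"number"},"dy":{"type":"number"},"dz":{"type":"number"},"grip":{"type":"number"}}}}},"required":["commands"]}

```bash
mkdir -p pics; ls; python3 - <<'E'
from workcell import *
import cv2,numpy as np
s=get_state();print(s)
for n in("scene","top"):
    p,d=capture(n);cv2.imwrite(f"pics/{n}0.png",p[:,:,::-1]);np.savez(f"{n}0.npz",p=p,d=d)
    c=camera_params(n);print(n,c, (d>0).mean())
E
```

```text
pics
{'time_s': 0.0, 'joint_pos': array([-1.27499983e+00,  3.42737138e-01,  1.52501216e+00, -2.69651896e-05,
        1.27540713e+00, -1.46002222e-01]), 'qvel': array([ 0.00189725,  0.00083415,  0.00143766, -0.0001394 ,  0.00011364,
       -0.00147491]), 'joint_efforts': array([ 6.47089582e-04, -4.33671999e+01, -2.46010745e+01, -4.84183727e-05,
        7.82723946e-03,  1.49061862e-05]), 'position': array([ 0.22436547, -0.47419743,  0.23062018]), 'eef_rot': array([-7.78726823e-04,  9.75699627e-01,  2.19110991e-01, -7.13655448e-05]), 'force': array([-0.50026056,  0.87927497,  0.32370638]), 'torque': array([-0.01875095,  0.01492134,  0.03313277]), 'width': 0.0853699695741949}
scene {'fov_y': 52.960741011976005, 'cx': 321.8760092577103, 'cy': 242.68992793904283, 'R': array([[ 0.52155483, -0.85298056, -0.02011785],
       [-0.37717644, -0.20934646, -0.90217071],
       [ 0.76532247,  0.47811947, -0.43090983]]), 't': array([-0.34670331,  0.26612286,  0.53522478])} 0.995947265625
top {'fov_y': 57.688800962255264, 'cx': 325.3315529954224, 'cy': 232.2187805176764, 'R': array([[ 9.80447692e-02, -9.95181982e-01, -2.14716475e-04],
       [-9.72473561e-01, -9.57617162e-02, -2.12426144e-01],
       [ 2.11382110e-01,  2.10360784e-02, -9.77177101e-01]]), 't': array([-0.14095489,  0.52077219,  0.8355489 ])} 0.9959635416666667
```

View pics/scene0.png

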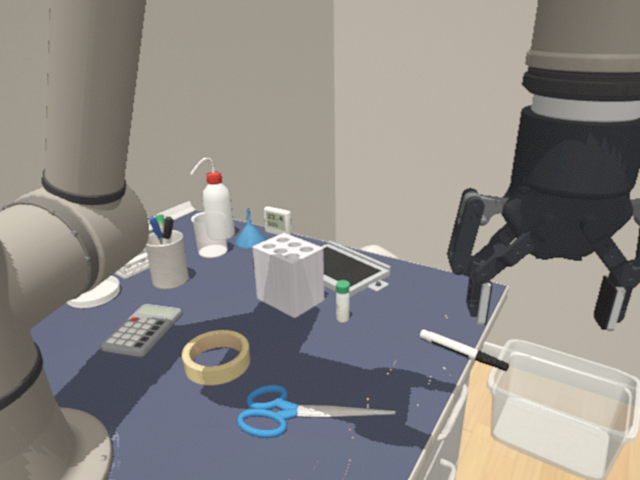

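View pics/top0.png

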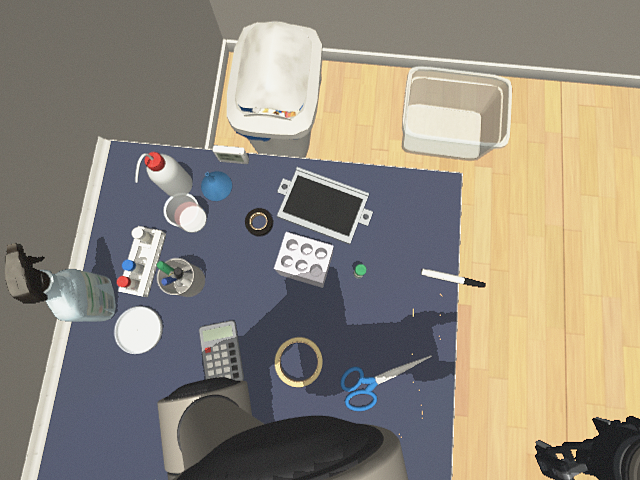

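The top view shows the block (wells, about 304,258), the stand beyond it (323,205), the vial at (361,270) and the black tape roll at (259,221). Next I'll measure them.

```bash
cat > h.py <<'E'
import numpy as np,cv2
from workcell import *
def K(c):
    f=240/np.tan(np.radians(c['fov_y']/2));return f,c['cx'],c['cy']
def cloud(d,c):
    f,cx,cy=K(c);v,u=np.mgrid[:480,:640]
    X=np.stack([(u-cx)/f*d,(v-cy)/f*d,d],-1)
    return (X-c['t'])@c['R']
def ray(uv,c,z):
    f,cx,cy=K(c);uv=np.atleast_2d(uv).astype(float)
    r=np.c_[(uv[:,0]-cx)/f,(uv[:,1]-cy)/f,np.ones(len(uv))]@c['R'];o=-c['R'].T@c['t']
    return o+r*((z-o[2])/r[:,2])[:,None]
def rect(P):
    return cv2.minAreaRect((P[:,:2]*1000).astype(np.float32))
def comps(m,amin=20):
    n,l,s,ce=cv2.connectedComponentsWithStats(m.astype(np.uint8));
    return [(l==i,s[i],ce[i]) for i in range(1,n) if s[i,4]>=amin]
E
python3 - <<'E'
from h import *
for n in("top","scene"):
    z=np.load(n+"0.npz");d=z['d'];c=camera_params(n);X=cloud(d,c);Z=X[...,2]
    roi=np.zeros((480,640),bool)
    if n=="top": roi[165:300,240:380]=1
    else: roi[225:330,245:395]=1
    roi&=d>0
    b=X[roi&(abs(Z)<.008)];print(n,'bench z',np.median(b[:,2]))
    for lo,hi in((.008,.017),(.0155,.03),(.06,.08),(.095,.115)):
        for m,s,ce in comps(roi&(Z>lo)&(Z<hi),40):
            P=X[m];r=rect(P);print(lo,hi,s[4],ce.round(0),'z',np.median(P[:,2]).round(4),'rect',np.round(r[0],1),np.round(r[1],1),round(r[2],1))
            if s[4]>500:print(np.round(cv2.boxPoints(r),1).tolist())
E
```

```text
top bench z -0.00022866251914369816
0.008 0.017 3823 [322. 207.] z 0.0138 rect [599.3 -76. ] [170.3 114.5] 74.5
[[521.4000244140625, -142.8000030517578], [631.7999877929688, -173.3000030517578], [677.2000122070312, -9.100000381469727], [566.7999877929688, 21.399999618530273]]
0.008 0.017 41 [262. 232.] z 0.0152 rect [529.   47.7] [13.3 44.3] 27.7
0.0155 0.03 258 [333. 182.] z 0.0199 rect [651.7 -90.7] [168.6  15.1] 75.3
0.0155 0.03 377 [258. 221.] z 0.0182 rect [550.3  57.1] [59.3 57.7] 49.9
0.06 0.08 105 [360. 270.] z 0.0683 rect [ 460.3 -166.3] [21.  20.9] 52.1
0.06 0.08 48 [299. 277.] z 0.0705 rect [432.9 -47.9] [92.5  0.5] 79.1
0.095 0.115 1295 [304. 257.] z 0.1036 rect [469.5 -53.8] [96.  74.8] 79.0
[[423.70001220703125, -93.9000015258789], [497.1000061035156, -108.0999984741211], [515.2999877929688, -13.800000190734863], [441.8999938964844, 0.4000000059604645]]
scene bench z -0.0002028101223668836
0.008 0.017 84 [277. 230.] z 0.0125 rect [682.2 133.5] [12.3 67.9] 8.5
0.008 0.017 92 [254. 240.] z 0.012 rect [617.4 144.5] [20.1 50. ] 75.5
0.008 0.017 1846 [348. 268.] z 0.0138 rec
[... 523 characters left out ...]
] z 0.0195 rect [652.7 -89.4] [171.9  10.4] 75.2
0.0155 0.03 474 [290. 297.] z 0.0227 rect [441.6 -65.4] [ 60.9 121.1] 26.3
0.0155 0.03 96 [342. 310.] z 0.023 rect [ 453.9 -168.3] [ 9.4 19.9] 30.4
0.06 0.08 712 [288. 273.] z 0.0699 rect [442.4 -64.7] [ 62.  120.4] 26.2
[[388.0, -24.399999618530273], [441.1000061035156, -132.39999389648438], [496.70001220703125, -105.0999984741211], [443.70001220703125, 3.0]]
0.06 0.08 133 [342. 285.] z 0.068 rect [ 458.5 -165.2] [22.7 21.3] 73.8
0.095 0.115 1310 [287. 250.] z 0.1028 rect [468.2 -53. ] [99.1 77.8] 79.6
[[421.0, -94.80000305175781], [497.5, -108.80000305175781], [515.4000244140625, -11.300000190734863], [438.79998779296875, 2.700000047683716]]
```

```bash
cat > edge.py <<'E'
from h import *
def edge(X,d,lo=-70,hi=70,a0=-15.):
    # front edge line of deck from top-view points: bin along y of stand, min along x
    Z=X[...,2];a=np.radians(a0)
    for _ in range(3):
        n=np.array([np.cos(a),np.sin(a)]);t=np.array([-n[1],n[0]])
        roi=np.zeros((480,640),bool);roi[165:260,240:400]=1
        P=X[roi&(d>0)&(Z>.010)&(Z<.0165)][:,:2]*1000
        s=P@t-86.8;x=P@n
        B=[];
        for k in range(lo,hi,4):
            q=(s>=k)&(s<k+4)&(x>525)
            if q.sum()>3:B.append((k+2,x[q].min()))
        B=np.array(B);f=cv2.fitLine(B.astype(np.float32),cv2.DIST_HUBER,0,.01,.01).ravel()
        sl=f[1]/f[0];x0=f[3]-sl*f[2]
        a-=np.arctan(sl)
    return np.degrees(a),x0,B
E
python3 - <<'E'
from h import *;from edge import edge
z=np.load("top0.npz");d=z['d'];c=camera_params("top");X=cloud(d,c)
a,x0,B=edge(X,d);print(a,x0);print(B.round(1).tolist())
p=z['p'];hsv=cv2.cvtColor(p,cv2.COLOR_RGB2HSV)
print('yellow roll',ray([[275,361],[322,361],[298,338],[298,386]],c,.01).round(3))
print('calc corner',X[322,235],X[322,202],'scissors',X[385,360],X[357,430])
# block top pixel contour corner & lip
Z=X[...,2]
E
```

```text
-15.414589734535848 541.42694
[[-68.0, 540.6], [-64.0, 540.7], [-60.0, 542.5], [-56.0, 541.3], [-52.0, 542.0], [-48.0, 542.6], [-44.0, 541.0], [-40.0, 541.0], [-36.0, 541.5], [-32.0, 542.5], [-28.0, 541.8], [-24.0, 540.8], [-20.0, 541.2], [-16.0, 541.5], [-12.0, 541.7], [-8.0, 541.1], [-4.0, 541.1], [0.0, 542.3], [4.0, 541.5], [8.0, 541.4], [12.0, 541.4], [16.0, 541.4], [20.0, 541.6], [24.0, 541.1], [28.0, 540.5], [32.0, 542.0], [36.0, 542.6], [40.0, 541.2], [44.0, 541.5], [48.0, 540.9], [52.0, 541.1], [56.0, 540.6], [60.0, 540.8], [64.0, 541.4], [68.0, 541.6]]
yellow roll [[ 0.267 -0.013  0.01 ]
 [ 0.276 -0.108  0.01 ]
 [ 0.316 -0.054  0.01 ]
 [ 0.223 -0.065  0.01 ]]
calc corner [ 0.33517518  0.08080081 -0.00127078] [ 0.32837617  0.15013188 -0.00413654] scissors [ 0.23613461 -0.18894648 -0.00132475] [ 0.30465956 -0.32769263 -0.00221196]
```

>>> arm_command(
  commands=[
    {"az": 10.2,"grip": 0.05},
    {"az": 10.2,"grip": 0.05},
    {"az": 10.2,"grip": 0.05},
    {"az": 10.2,"grip": 0.05},
  ],
)

```text
invalid input
```

```bash
cat > go.py <<'E'
import sys
from h import *
from scipy.spatial.transform import Rotation as Ro
def info(tgt=None,yaw=-15.4):
    s=get_state();q=s['eef_rot'];R=Ro.from_quat([q[1],q[2],q[3],q[0]]).as_matrix()
    print('t',round(s['time_s'],2),'pos',s['position'].round(4),'F',s['force'].round(1),'w',round(s['width'],4))
    print('xyaw',np.degrees(np.arctan2(R[1,0],R[0,0])).round(2),'toolz',R[:,2].round(4))
    a=np.radians(yaw);n=np.array([np.cos(a),np.sin(a)]);t=np.array([-n[1],n[0]])
    print('n,t mm',(s['position'][:2]@np.c_[n,t]*1000).round(1))
    Rd=np.array([[n[0],n[1],0],[n[1],-n[0],0],[0,0,-1.]]).T
    print('turn needed deg',np.degrees(Ro.from_matrix(R.T@Rd).as_rotvec()).round(2))
    if tgt is not None: print('shift tool',(R.T@(np.array(tgt)-s['position'])).round(4))
if __name__=="__main__":
    info([float(v) for v in sys.argv[1:4]] if len(sys.argv)>3 else None)
E
python3 go.py .397 -.034 .2
```

```text
t 0.1 pos [ 0.2244 -0.4742  0.2307] F [-0.2  0.   0.2] w 0.0851
xyaw 25.32 toolz [-4.0e-04  1.3e-03 -1.0e+00]
n,t mm [ 342.3 -397.6]
turn needed deg [-8.000e-02  2.000e-02  4.072e+01]
shift tool [ 0.3443 -0.3241  0.0312]
```

>>> arm_command(
  commands=[
    {"ax": 0,"ay": 0,"az": 10.2,"dx": 0,"dy": 0,"dz": 0,"grip": 0.05},
    {"ax": 0,"ay": 0,"az": 10.2,"dx": 0,"dy": 0,"dz": 0,"grip": 0.05},
    {"ax": 0,"ay": 0,"az": 10.2,"dx": 0,"dy": 0,"dz": 0,"grip": 0.05},
    {"ax": 0,"ay": 0,"az": 10.2,"dx": 0,"dy": 0,"dz": 0,"grip": 0.05},
  ],
)

```text
time_s: 0.6
position: [0.2241, -0.4732, 0.2289]
eef_rot: [-0.003, 0.989, -0.146, -0.001]
force: [0.6, 0.0, -0.4]
width: 0.0499
```

```bash
python3 go.py .397 -.034 .2
```

```text
t 0.6 pos [ 0.2241 -0.4732  0.2289] F [ 0.6  0.  -0.4] w 0.0499
xyaw -16.74 toolz [-0.0016  0.0053 -1.    ]
n,t mm [ 341.7 -396.7]
turn needed deg [-0.27  0.17 -1.34]
shift tool [ 0.0392 -0.4702  0.031 ]
```

>>> arm_command(
  commands=[
    {"ax": -0.2,"ay": 0.1,"az": -1.3,"dx": 0.004,"dy": -0.05,"dz": 0,"grip": 0.05},
    {"ax": 0,"ay": 0,"az": 0,"dx": 0.004,"dy": -0.05,"dz": 0.002,"grip": 0.05},
    {"ax": 0,"ay": 0,"az": 0,"dx": 0.004,"dy": -0.05,"dz": 0.002,"grip": 0.05},
    {"ax": 0,"ay": 0,"az": 0,"dx": 0.004,"dy": -0.05,"dz": 0.002,"grip": 0.05},
    {"ax": 0,"ay": 0,"az": 0,"dx": 0.004,"dy": -0.05,"dz": 0.002,"grip": 0.05},
    {"ax": 0,"ay": 0,"az": 0,"dx": 0.004,"dy": -0.05,"dz": 0.002,"grip": 0.05},
    {"ax": 0,"ay": 0,"az": 0,"dx": 0.004,"dy": -0.05,"dz": 0.002,"grip": 0.05},
  ],
)

```text
time_s: 1.48
position: [0.3476, -0.1363, 0.2151]
eef_rot: [-0.002, 0.99, -0.139, -0.001]
force: [1.3, 0.2, 0.0]
width: 0.0501
```

```bash
python3 go.py .397 -.034 .1
```

```text
t 1.48 pos [ 0.3476 -0.1363  0.2151] F [1.3 0.2 0. ] w 0.0501
xyaw -15.95 toolz [-0.0018  0.0041 -1.    ]
n,t mm [371.3 -39.1]
turn needed deg [-0.2   0.16 -0.55]
shift tool [ 0.0197 -0.1115  0.1155]
```

>>> arm_command(
  commands=[
    {"ax": -0.2,"ay": 0.1,"az": -0.5,"dx": 0.008,"dy": -0.04,"dz": 0,"grip": 0.05},
    {"ax": 0,"ay": 0,"az": 0,"dx": 0.006,"dy": -0.04,"dz": 0,"grip": 0.05},
    {"ax": 0,"ay": 0,"az": 0,"dx": 0.005,"dy": -0.03,"dz": 0.02,"grip": 0.05},
    {"ax": 0,"ay": 0,"az": 0,"dx": 0,"dy": 0,"dz": 0.04,"grip": 0.05},
    {"ax": 0,"ay": 0,"az": 0,"dx": 0,"dy": 0,"dz": 0.03,"grip": 0.05},
    {"ax": 0,"ay": 0,"az": 0,"dx": 0,"dy": 0,"dz": 0.02,"grip": 0.05},
  ],
)

```text
time_s: 2.22
position: [0.3977, -0.0281, 0.1029]
eef_rot: [-0.0, 0.991, -0.131, 0.001]
force: [0.2, -0.7, -0.7]
width: 0.0498
```

```bash
python3 go.py .397 -.034 .042; python3 - <<'E'
from h import *
for n in("scene","top"):
    p,d=capture(n);cv2.imwrite(f"pics/{n}1.png",p[:,:,::-1])
E
```

```text
t 2.23 pos [ 0.3977 -0.0281  0.1029] F [ 0.2 -0.7 -0.7] w 0.0498
xyaw -15.02 toolz [ 2.6e-03 -2.0e-04 -1.0e+00]
n,t mm [390.8  78.5]
turn needed deg [-0.03 -0.15  0.38]
shift tool [0.0007 0.0059 0.0609]
```

View pics/scene1.png

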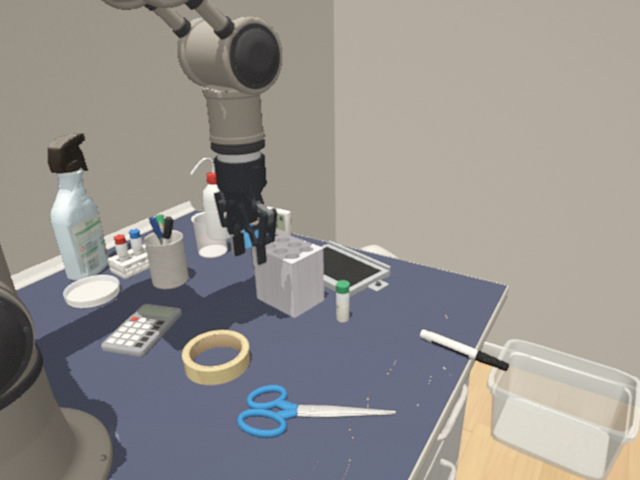

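View pics/top1.png

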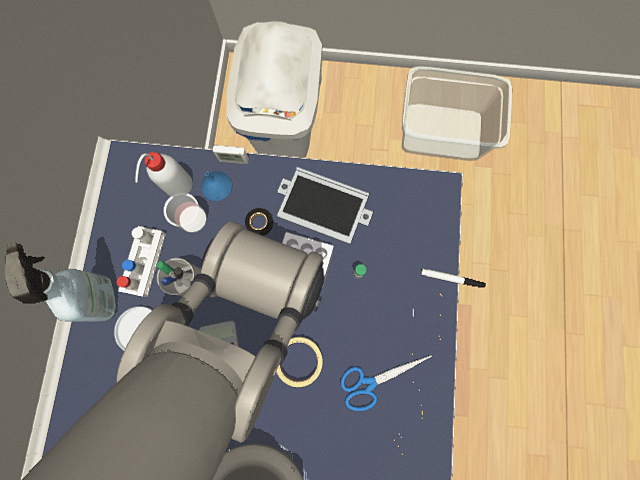

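The gripper is behind the block (scene: fingers near 262,245), with the wells at (306,248) partly hidden in the top view. I'll lower it next.

>>> arm_command(
  commands=[
    {"ax": 0,"ay": -0.1,"az": 0.4,"dx": 0,"dy": 0.003,"dz": 0.03,"grip": 0.05},
    {"ax": 0,"ay": 0,"az": 0,"dx": 0,"dy": 0.002,"dz": 0.02,"grip": 0.05},
    {"ax": 0,"ay": 0,"az": 0,"dx": 0,"dy": 0.001,"dz": 0.008,"grip": 0.05},
    {"ax": 0,"ay": 0,"az": 0,"dx": 0,"dy": 0,"dz": 0.0,"grip": 0.05},
  ],
)

```text
time_s: 2.82
position: [0.3974, -0.0346, 0.0458]
eef_rot: [-0.0, 0.991, -0.135, 0.001]
force: [0.3, -0.5, 0.5]
width: 0.0499
```

```bash
python3 go.py .397 -.034 .042
```

```text
t 2.83 pos [ 0.3974 -0.0346  0.0458] F [ 0.3 -0.5  0.5] w 0.0499
xyaw -15.47 toolz [ 2.1e-03 -1.0e-04 -1.0e+00]
n,t mm [392.3  72.1]
turn needed deg [-0.02 -0.12 -0.07]
shift tool [-0.0005 -0.0005  0.0038]
```

>>> arm_command(
  commands=[
    {"ax": 0,"ay": 0,"az": 0,"dx": 0.006,"dy": 0,"dz": 0.002,"grip": 0.05},
    {"ax": 0,"ay": 0,"az": 0,"dx": 0.006,"dy": 0,"dz": 0.001,"grip": 0.05},
    {"ax": 0,"ay": 0,"az": 0,"dx": 0.005,"dy": 0,"dz": 0,"grip": 0.05},
    {"ax": 0,"ay": 0,"az": 0,"dx": 0.005,"dy": 0,"dz": 0,"grip": 0.05},
    {"ax": 0,"ay": 0,"az": 0,"dx": 0.004,"dy": 0,"dz": 0,"grip": 0.05},
    {"ax": 0,"ay": 0,"az": 0,"dx": 0.004,"dy": 0,"dz": 0,"grip": 0.05},
    {"ax": 0,"ay": 0,"az": 0,"dx": 0.004,"dy": 0,"dz": 0,"grip": 0.05},
  ],
)

```text
time_s: 3.7
position: [0.4302, -0.0433, 0.0441]
eef_rot: [-0.0, 0.991, -0.134, -0.001]
force: [-12.1, 3.6, 14.4]
width: 0.0499
```

```bash
python3 go.py .397 -.034 .042;cat > look.py <<'E'
import sys
from h import *
k=sys.argv[1]
n="scene";p,d=capture(n);c=camera_params(n);X=cloud(d,c);Z=X[...,2]
P2=cv2.resize(p[190:350,220:420],(800,640),interpolation=cv2.INTER_CUBIC)[:600]
cv2.imwrite(f"pics/s{k}.png",P2[:,:,::-1])
n="top";p,d=capture(n);c=camera_params(n);X=cloud(d,c);Z=X[...,2]
P2=cv2.resize(p[160:300,230:390],(686,600),interpolation=cv2.INTER_CUBIC)
cv2.imwrite(f"pics/t{k}.png",P2[:,:,::-1])
E
python3 look.py 2
```

```text
t 3.7 pos [ 0.4302 -0.0433  0.0441] F [-12.1   3.6  14.4] w 0.0499
xyaw -15.42 toolz [-0.0019  0.0011 -1.    ]
n,t mm [426.3  72.6]
turn needed deg [-0.03  0.12 -0.02]
shift tool [-0.0345 -0.0001  0.0022]
```

View pics/s2.png

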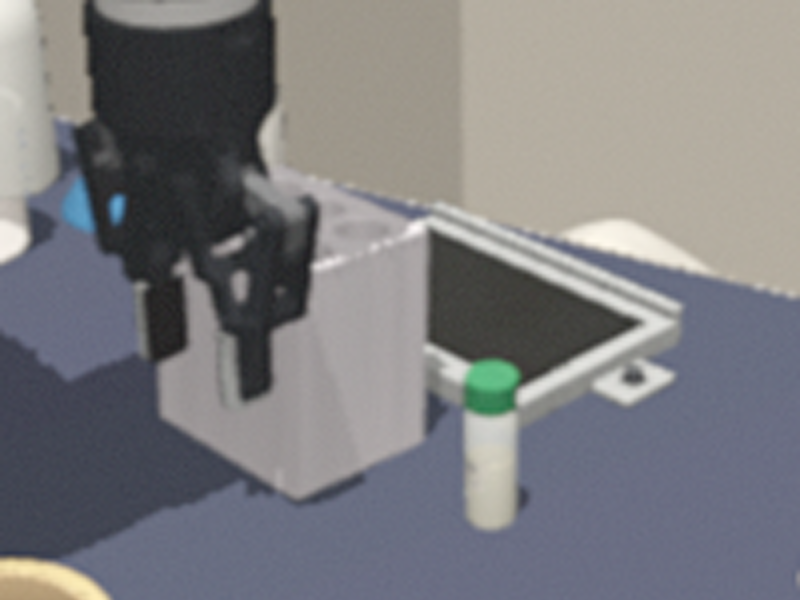

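View pics/t2.png

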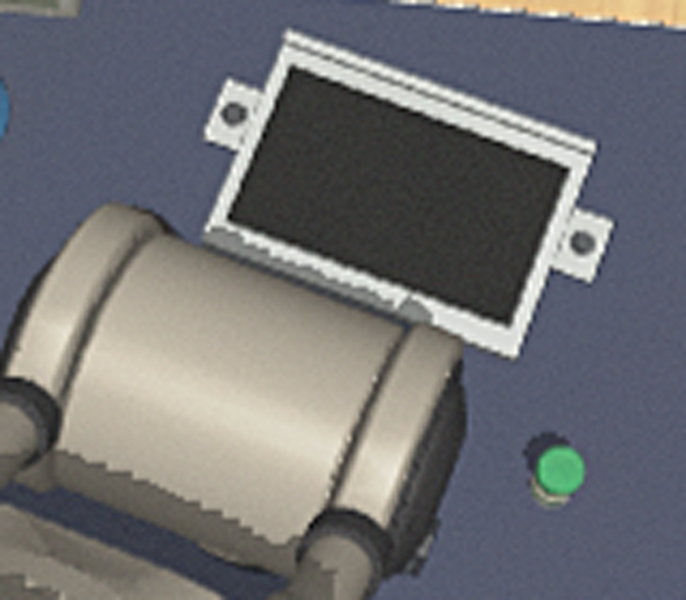

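The scene view shows both fingers on the block's back face. The 14 N upward reading suggests gripper linkage may be resting on the block's top edge, so I'll back off, raise a little and compare.

>>> arm_command(
  commands=[
    {"ax": 0,"ay": 0,"az": 0,"dx": -0.003,"dy": 0,"dz": -0.002,"grip": 0.05},
    {"ax": 0,"ay": 0,"az": 0,"dx": 0,"dy": 0,"dz": -0.006,"grip": 0.05},
    {"ax": 0,"ay": 0,"az": 0,"dx": 0,"dy": 0,"dz": 0,"grip": 0.05},
  ],
)

```text
time_s: 4.18
position: [0.4276, -0.0427, 0.0528]
eef_rot: [-0.0, 0.991, -0.134, -0.001]
force: [-3.4, 0.8, 1.8]
width: 0.0498
```

>>> arm_command(
  commands=[
    {"ax": 0,"ay": 0.1,"az": 0,"dx": 0.004,"dy": 0,"dz": 0,"grip": 0.05},
    {"ax": 0,"ay": 0,"az": 0,"dx": 0.004,"dy": 0,"dz": 0,"grip": 0.05},
    {"ax": 0,"ay": 0,"az": 0,"dx": 0.004,"dy": 0,"dz": 0,"grip": 0.05},
  ],
)

```text
time_s: 4.55
position: [0.4374, -0.0454, 0.0529]
eef_rot: [-0.0, 0.991, -0.134, -0.002]
force: [-6.4, 1.8, 4.0]
width: 0.0501
```

```bash
python3 go.py
```

```text
t 4.55 pos [ 0.4374 -0.0454  0.0529] F [-6.4  1.8  4. ] w 0.0501
xyaw -15.43 toolz [-0.0039  0.0015 -1.    ]
n,t mm [433.7  72.4]
turn needed deg [-0.02  0.24 -0.03]
```

Upward force accompanies the push, so the contact seems to be high on the fingers. I'll tilt the tool so the tips lead and push lower.

>>> arm_command(
  commands=[
    {"ax": 0,"ay": 0,"az": 0,"dx": -0.008,"dy": 0,"dz": 0,"grip": 0.05},
    {"ax": 0,"ay": 6,"az": 0,"dx": -0.004,"dy": 0,"dz": 0,"grip": 0.05},
    {"ax": 0,"ay": 6,"az": 0,"dx": 0,"dy": 0,"dz": 0.005,"grip": 0.05},
    {"ax": 0,"ay": 0,"az": 0,"dx": 0,"dy": 0,"dz": 0.01,"grip": 0.05},
    {"ax": 0,"ay": 0,"az": 0,"dx": 0,"dy": 0,"dz": 0.003,"grip": 0.05},
    {"ax": 0,"ay": 0,"az": 0,"dx": 0,"dy": 0,"dz": 0,"grip": 0.05},
  ],
)

```text
time_s: 5.3
position: [0.434, -0.0448, 0.0361]
eef_rot: [0.015, 0.985, -0.134, 0.109]
force: [-0.3, -1.4, 0.2]
width: 0.0499
```

```bash
python3 go.py; python3 look.py 3
```

```text
t 5.3 pos [ 0.434  -0.0448  0.0361] F [-0.3 -1.4  0.2] w 0.0499
xyaw -15.49 toolz [ 0.2099 -0.0578 -0.976 ]
n,t mm [430.3  72.1]
turn needed deg [-1.000e-02 -1.258e+01 -9.000e-02]
```

View pics/s3.png

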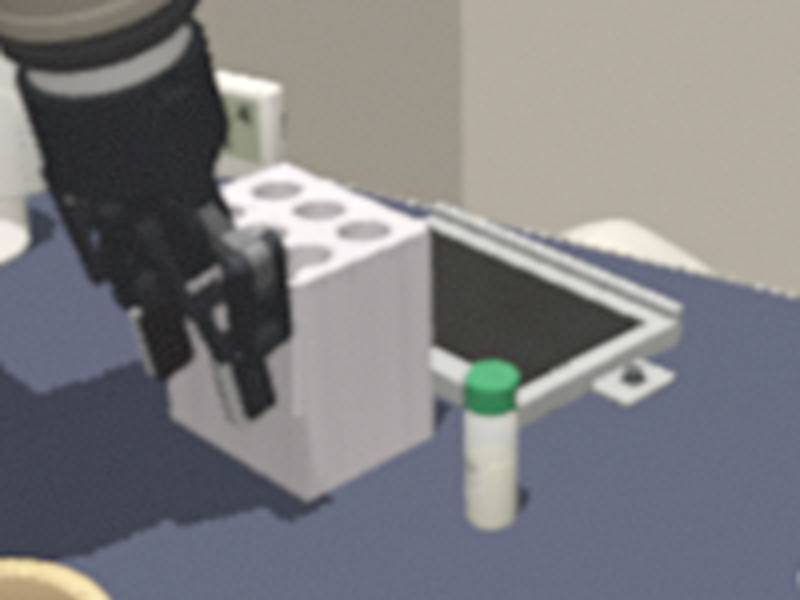

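The scene view shows the block upright with its wells visible and the finger tips just behind its back face. Next I'll measure its pose relative to the edge.

```bash
cat > blk.py <<'E'
from h import *
from go import info
info()
a=np.radians(-15.4);n=np.array([np.cos(a),np.sin(a)]);t=np.array([-n[1],n[0]])
nn="scene";p,d=capture(nn);c=camera_params(nn);X=cloud(d,c);Z=X[...,2]
roi=np.zeros((480,640),bool);roi[215:330,230:400]=1
m=roi&(d>0)&(Z>.099)&(Z<.108)&(p.min(2)>90)
cs=sorted(comps(m,100),key=lambda q:-q[1][4])
P=X[cs[0][0]];Q=np.c_[P[:,:2]@n,P[:,:2]@t]*1000
# right-hand (toward vial) and front edges visible: robust bins
A=np.linalg.lstsq(np.c_[P[:,:2]*1000,np.ones(len(P))],P[:,2]*1000,rcond=None)[0]
r=cv2.minAreaRect(Q.astype(np.float32));print('n px',len(P),'top z',np.median(P[:,2]),'slope',A[:2].round(4),'rect(n,t)',np.round(r[0],1),np.round(r[1],1),round(r[2],2))
B=[]
for k in range(int(Q[:,1].min())+4,int(Q[:,1].max())-6,4):
    q=(Q[:,1]>=k)&(Q[:,1]<k+4)
    if q.sum()>2:B.append((k+2,Q[q,0].max()))
B=np.array(B);f=cv2.fitLine(B.astype(np.float32),cv2.DIST_HUBER,0,.01,.01).ravel()
print('front edge: n at mid',(f[3]+f[1]/f[0]*(73-f[2])).round(2),'yaw vs edge deg',-np.degrees(np.arctan(f[1]/f[0])).round(2),'max n',np.percentile(Q[:,0],99).round(1))
print(B.round(1).tolist())
E
python3 blk.py
```

```text
t 5.4 pos [ 0.434  -0.0448  0.0363] F [-0.8  0.2 -0. ] w 0.0501
xyaw -15.49 toolz [ 0.2106 -0.058  -0.9758]
n,t mm [430.3  72.1]
turn needed deg [-1.000e-02 -1.262e+01 -9.000e-02]
n px 691 top z 0.1031977425376747 slope [0.0022 0.0048] rect(n,t) [478.9  74.1] [102.1  74.9] 86.94
front edge: n at mid 513.27 yaw vs edge deg -0.4 max n 514.0
[[30.0, 512.9], [34.0, 512.6], [38.0, 512.9], [42.0, 512.2], [46.0, 514.9], [50.0, 513.3], [54.0, 513.0], [58.0, 513.0], [62.0, 514.0], [66.0, 513.4], [70.0, 516.3], [74.0, 512.3], [78.0, 512.9], [82.0, 513.9], [86.0, 513.3], [90.0, 513.1], [94.0, 514.6], [98.0, 512.2], [102.0, 511.0], [106.0, 512.9], [110.0, 513.2], [114.0, 515.9], [118.0, 514.7]]
```

>>> arm_command(
  commands=[
    {"ax": 0,"ay": 0,"az": 0.1,"dx": 0.004,"dy": 0,"dz": 0.001,"grip": 0.05},
    {"ax": 0,"ay": 0,"az": 0,"dx": 0.004,"dy": 0,"dz": 0.001,"grip": 0.05},
    {"ax": 0,"ay": 0,"az": 0,"dx": 0.004,"dy": 0,"dz": 0.001,"grip": 0.05},
    {"ax": 0,"ay": 0,"az": 0,"dx": 0.004,"dy": 0,"dz": 0.001,"grip": 0.05},
  ],
)

```text
time_s: 5.95
position: [0.4432, -0.047, 0.0342]
eef_rot: [0.013, 0.986, -0.135, 0.101]
force: [-7.5, 1.9, 5.6]
width: 0.0505
```

```bash
python3 blk.py
```

```text
t 5.95 pos [ 0.4432 -0.047   0.0342] F [-7.5  1.9  5.6] w 0.0505
xyaw -15.57 toolz [ 0.1946 -0.0533 -0.9794]
n,t mm [439.8  72.4]
turn needed deg [ -0.04 -11.64  -0.16]
n px 637 top z 0.10330894180333951 slope [0.0012 0.0045] rect(n,t) [485.3  74.2] [97.3 75.1] 89.76
front edge: n at mid 521.07 yaw vs edge deg 0.44 max n 521.6
[[31.0, 518.3], [35.0, 521.5], [39.0, 522.7], [43.0, 521.7], [47.0, 518.7], [51.0, 522.1], [55.0, 521.5], [59.0, 519.0], [63.0, 521.6], [67.0, 519.4], [71.0, 521.6], [75.0, 521.5], [79.0, 520.9], [83.0, 518.5], [87.0, 522.5], [91.0, 520.3], [95.0, 520.9], [99.0, 520.6], [103.0, 520.9], [107.0, 519.8], [111.0, 521.5], [115.0, 520.7]]
```

>>> arm_command(
  commands=[
    {"ax": 0,"ay": 0.3,"az": -0.1,"dx": 0.006,"dy": 0,"dz": 0.0,"grip": 0.05},
    {"ax": 0,"ay": 0.2,"az": 0,"dx": 0.005,"dy": 0,"dz": 0.0005,"grip": 0.05},
    {"ax": 0,"ay": 0.2,"az": 0,"dx": 0.005,"dy": 0,"dz": 0.0005,"grip": 0.05},
    {"ax": 0,"ay": 0.2,"az": 0,"dx": 0.005,"dy": 0,"dz": 0.0005,"grip": 0.05},
  ],
)

```text
time_s: 6.5
position: [0.461, -0.0518, 0.0354]
eef_rot: [0.014, 0.985, -0.134, 0.104]
force: [-3.0, 0.5, -2.1]
width: 0.05
```

```bash
python3 blk.py
```

```text
t 6.5 pos [ 0.461  -0.0518  0.0354] F [-3.   0.5 -2.1] w 0.05
xyaw -15.46 toolz [ 0.2012 -0.0549 -0.978 ]
n,t mm [458.2  72.5]
turn needed deg [ -0.03 -12.04  -0.05]
n px 617 top z 0.10359640837530204 slope [-0.0077  0.0093] rect(n,t) [505.   74.5] [99.9 76.2] 89.06
front edge: n at mid 539.93 yaw vs edge deg -0.43 max n 540.7
[[30.0, 540.3], [34.0, 539.1], [38.0, 542.5], [42.0, 539.6], [46.0, 539.5], [50.0, 540.7], [54.0, 542.4], [58.0, 539.1], [62.0, 537.7], [66.0, 540.5], [70.0, 540.2], [74.0, 539.0], [78.0, 538.4], [82.0, 539.4], [86.0, 539.7], [90.0, 540.4], [94.0, 539.0], [98.0, 540.2], [102.0, 535.0], [106.0, 541.7], [110.0, 541.0], [114.0, 541.2], [118.0, 540.3]]
```

>>> arm_command(
  commands=[
    {"ax": 0,"ay": 0,"az": 0,"dx": 0.003,"dy": 0,"dz": 0.0005,"grip": 0.05},
    {"ax": 0,"ay": 0,"az": 0,"dx": 0.003,"dy": 0,"dz": 0.0005,"grip": 0.05},
  ],
)

```text
time_s: 6.8
position: [0.4607, -0.0516, 0.0338]
eef_rot: [0.013, 0.986, -0.134, 0.097]
force: [-14.4, 3.1, 9.2]
width: 0.0501
```

```bash
python3 blk.py; python3 look.py 4
```

```text
t 6.8 pos [ 0.4607 -0.0516  0.0338] F [-14.4   3.1   9.2] w 0.0501
xyaw -15.43 toolz [ 0.1872 -0.051  -0.981 ]
n,t mm [457.9  72.6]
turn needed deg [ -0.03 -11.19  -0.03]
n px 589 top z 0.10330459102267243 slope [0.0036 0.005 ] rect(n,t) [503.1  74.2] [75.2 98.8] 0.42
front edge: n at mid 538.51 yaw vs edge deg -0.05 max n 539.4
[[30.0, 541.0], [34.0, 538.5], [38.0, 538.5], [42.0, 538.5], [46.0, 537.9], [50.0, 539.9], [54.0, 537.5], [58.0, 537.7], [62.0, 538.6], [66.0, 537.9], [70.0, 537.2], [74.0, 539.5], [78.0, 538.6], [82.0, 537.2], [86.0, 538.3], [90.0, 539.4], [94.0, 538.6], [98.0, 538.4], [102.0, 538.3], [106.0, 538.8], [110.0, 539.4], [114.0, 538.1], [118.0, 538.5]]
```

View pics/s4.png

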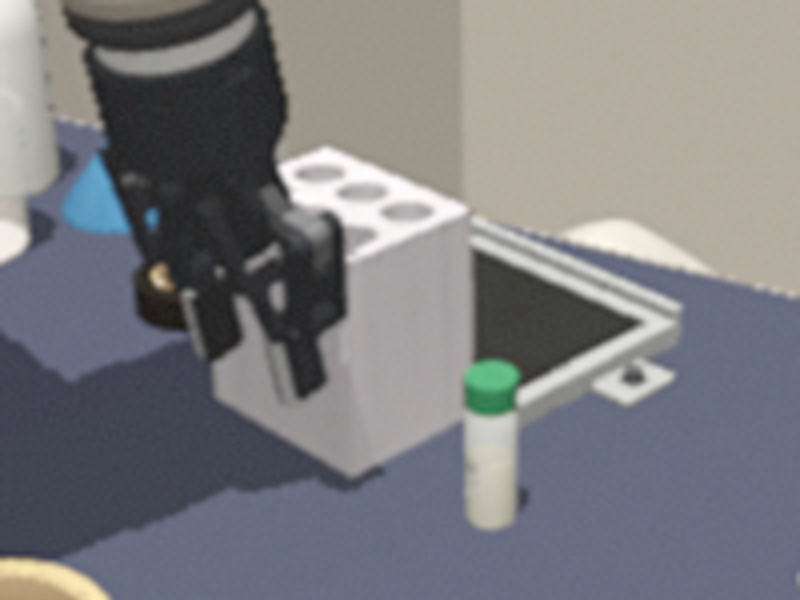

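The block is upright against the edge. A 14 N push no longer moves it, and its yaw relative to the edge is about -0.05°. The vial is clear at (490,445). Next I'll back off and rise.

>>> arm_command(
  commands=[
    {"ax": 0,"ay": 0,"az": 0,"dx": -0.008,"dy": 0,"dz": 0,"grip": 0.05},
    {"ax": 0,"ay": 0,"az": 0,"dx": -0.008,"dy": 0,"dz": -0.01,"grip": 0.05},
    {"ax": 0,"ay": 0,"az": 0,"dx": 0,"dy": 0,"dz": -0.025,"grip": 0.05},
    {"ax": 0,"ay": 0,"az": 0,"dx": 0.002,"dy": 0,"dz": -0.02,"grip": 0.05},
    {"ax": 0,"ay": 0,"az": 0,"dx": 0,"dy": 0,"dz": 0,"grip": 0.05},
  ],
)

```text
time_s: 7.58
position: [0.4406, -0.0462, 0.09]
eef_rot: [0.014, 0.986, -0.134, 0.103]
force: [0.1, -0.2, -0.8]
width: 0.0501
```

```bash
python3 blk.py; python3 - <<'E'
from h import *;from edge import edge
p,d=capture("top");X=cloud(d,camera_params("top"));cv2.imwrite("pics/top5.png",p[:,:,::-1])
E
```

```text
t 7.58 pos [ 0.4406 -0.0462  0.09  ] F [ 0.1 -0.2 -0.8] w 0.0501
xyaw -15.46 toolz [ 0.2001 -0.0547 -0.9782]
n,t mm [437.1  72.4]
turn needed deg [ -0.03 -11.98  -0.05]
n px 697 top z 0.10328486790650154 slope [0.0034 0.0036] rect(n,t) [502.2  73.5] [97.9 76.9] 89.67
front edge: n at mid 539.01 yaw vs edge deg -0.47 max n 539.8
[[30.0, 538.3], [34.0, 538.7], [38.0, 538.7], [42.0, 539.1], [46.0, 537.7], [50.0, 539.2], [54.0, 540.5], [58.0, 539.0], [62.0, 538.8], [66.0, 536.5], [70.0, 540.2], [74.0, 540.2], [78.0, 538.6], [82.0, 539.3], [86.0, 538.5], [90.0, 539.1], [94.0, 537.8], [98.0, 536.7], [102.0, 540.3], [106.0, 540.0], [110.0, 540.2], [114.0, 538.1]]
```

View pics/top5.png

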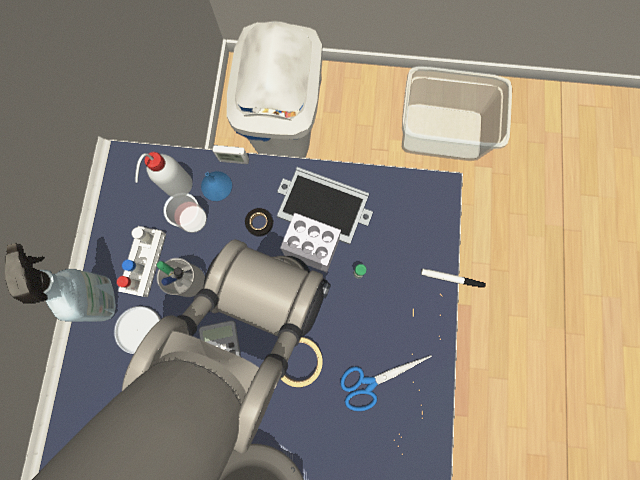

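The top view shows the block square at the stand's front edge (wells at 312,237), with the tape roll (259,221) and vial (361,270) undisturbed. Now the high push.

>>> arm_command(
  commands=[
    {"ax": 0,"ay": 0,"az": 0,"dx": 0.008,"dy": 0,"dz": 0.001,"grip": 0.05},
    {"ax": 0,"ay": 0,"az": 0,"dx": 0.007,"dy": 0,"dz": 0.001,"grip": 0.05},
    {"ax": 0,"ay": 0,"az": 0,"dx": 0.006,"dy": 0,"dz": 0,"grip": 0.05},
    {"ax": 0,"ay": 0,"az": 0,"dx": 0.006,"dy": 0,"dz": 0,"grip": 0.05},
    {"ax": 0,"ay": 0,"az": 0,"dx": 0.006,"dy": 0,"dz": 0,"grip": 0.05},
  ],
)

```text
time_s: 8.3
position: [0.4668, -0.0533, 0.0895]
eef_rot: [0.012, 0.987, -0.134, 0.093]
force: [-11.3, 2.9, 9.7]
width: 0.0499
```

```bash
python3 go.py; python3 look.py 5
```

```text
t 8.3 pos [ 0.4668 -0.0533  0.0895] F [-11.3   2.9   9.7] w 0.0499
xyaw -15.44 toolz [ 0.1806 -0.0492 -0.9823]
n,t mm [464.2  72.6]
turn needed deg [ -0.04 -10.79  -0.04]
```

View pics/s5.png

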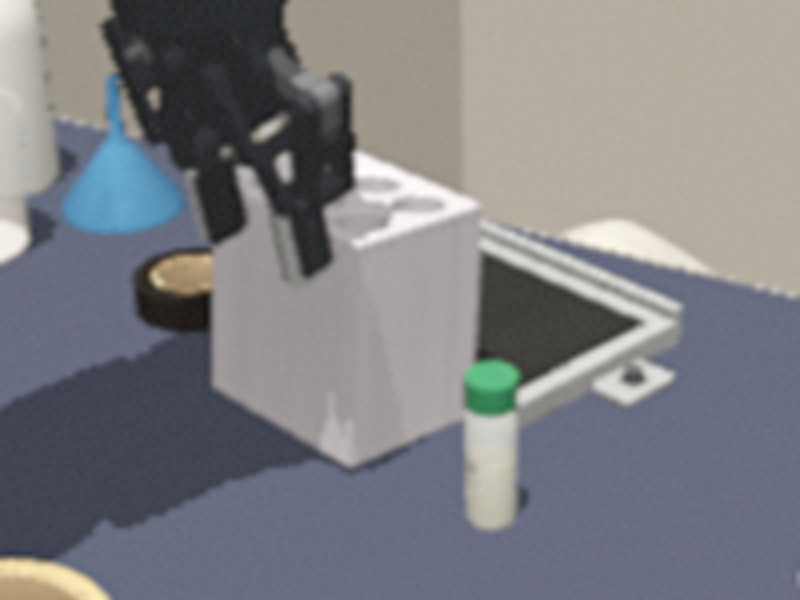

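The block has started to tip. I'll follow its back face along the arc, forward and up.

>>> arm_command(
  commands=[
    {"ax": 0,"ay": 0,"az": 0,"dx": 0.007,"dy": 0,"dz": -0.004,"grip": 0.05},
    {"ax": 0,"ay": 0,"az": 0,"dx": 0.007,"dy": 0,"dz": -0.004,"grip": 0.05},
    {"ax": 0,"ay": 0,"az": 0,"dx": 0.007,"dy": 0,"dz": -0.003,"grip": 0.05},
    {"ax": 0,"ay": 0,"az": 0,"dx": 0.007,"dy": 0,"dz": -0.002,"grip": 0.05},
  ],
)

```text
time_s: 8.9
position: [0.491, -0.0599, 0.1067]
eef_rot: [0.012, 0.987, -0.134, 0.091]
force: [-2.0, -0.0, 0.1]
width: 0.0501
```

```bash
python3 go.py; python3 look.py 6
```

```text
t 8.9 pos [ 0.491  -0.0599  0.1067] F [-2.  -0.   0.1] w 0.0501
xyaw -15.44 toolz [ 0.1756 -0.0477 -0.9833]
n,t mm [489.3  72.6]
turn needed deg [ -0.04 -10.48  -0.03]
```

View pics/s6.png

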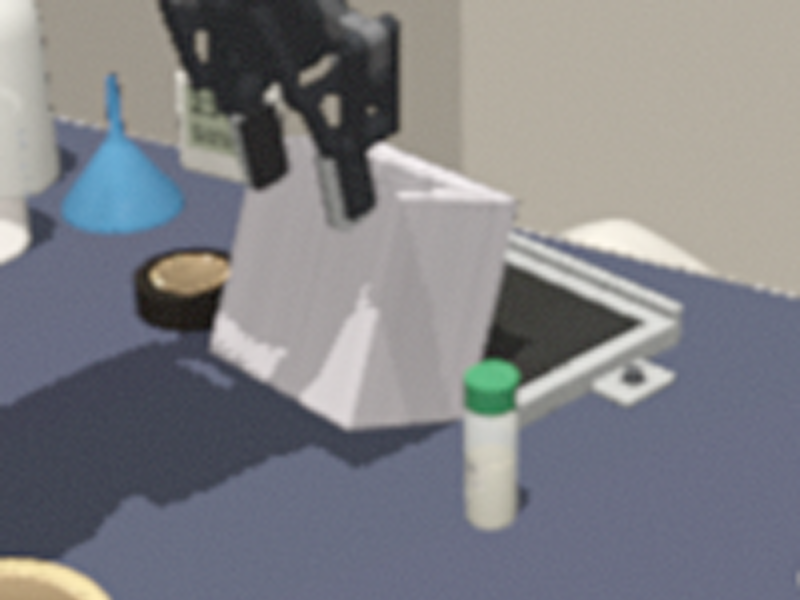

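The block is tipped about 18°, its back rising evenly over the edge. The push continues.

>>> arm_command(
  commands=[
    {"ax": 0,"ay": 0,"az": 0,"dx": 0.007,"dy": 0,"dz": -0.002,"grip": 0.05},
    {"ax": 0,"ay": 0,"az": 0,"dx": 0.007,"dy": 0,"dz": -0.001,"grip": 0.05},
    {"ax": 0,"ay": 0,"az": 0,"dx": 0.007,"dy": 0,"dz": -0.001,"grip": 0.05},
    {"ax": 0,"ay": 0,"az": 0,"dx": 0.007,"dy": 0,"dz": 0,"grip": 0.05},
  ],
)

```text
time_s: 9.5
position: [0.5195, -0.0679, 0.117]
eef_rot: [0.012, 0.987, -0.134, 0.092]
force: [-1.4, 0.8, -0.4]
width: 0.0503
```

```bash
python3 go.py; python3 look.py 7
```

```text
t 9.5 pos [ 0.5195 -0.0679  0.117 ] F [-1.4  0.8 -0.4] w 0.0503
xyaw -15.44 toolz [ 0.1784 -0.0485 -0.9828]
n,t mm [518.9  72.5]
turn needed deg [ -0.04 -10.66  -0.04]
```

View pics/s7.png

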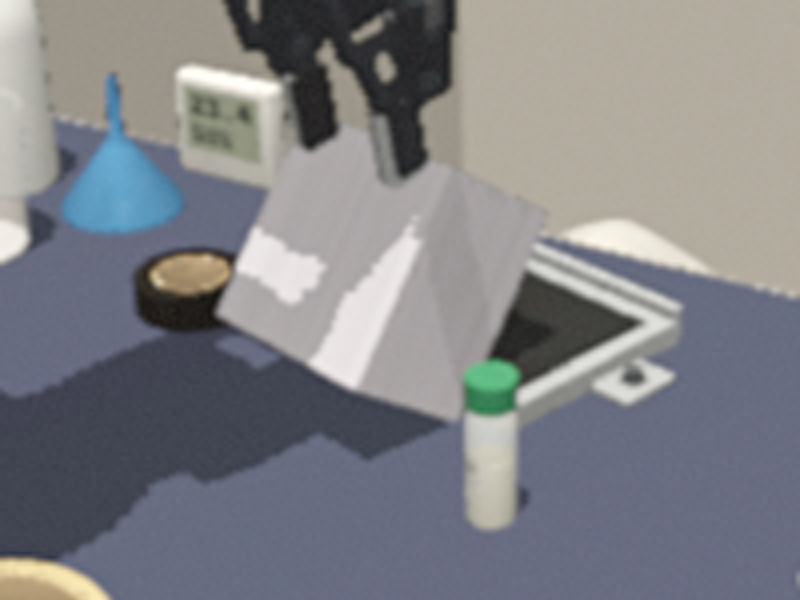

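>>> arm_command(
  commands=[
    {"ax": 0,"ay": 0,"az": 0,"dx": 0.006,"dy": 0,"dz": 0.001,"grip": 0.05},
    {"ax": 0,"ay": 0,"az": 0,"dx": 0.006,"dy": 0,"dz": 0.001,"grip": 0.05},
    {"ax": 0,"ay": 0,"az": 0,"dx": 0.006,"dy": 0,"dz": 0.001,"grip": 0.05},
  ],
)

```text
time_s: 9.98
position: [0.5386, -0.0732, 0.1176]
eef_rot: [0.012, 0.987, -0.134, 0.093]
force: [0.6, 0.2, -0.7]
width: 0.0501
```

```bash
python3 go.py; python3 look.py 8
```

```text
t 9.97 pos [ 0.5386 -0.0732  0.1176] F [ 0.6  0.2 -0.7] w 0.0501
xyaw -15.45 toolz [ 0.1797 -0.0489 -0.9825]
n,t mm [538.7  72.5]
turn needed deg [ -0.04 -10.73  -0.04]
```

View pics/s8.png

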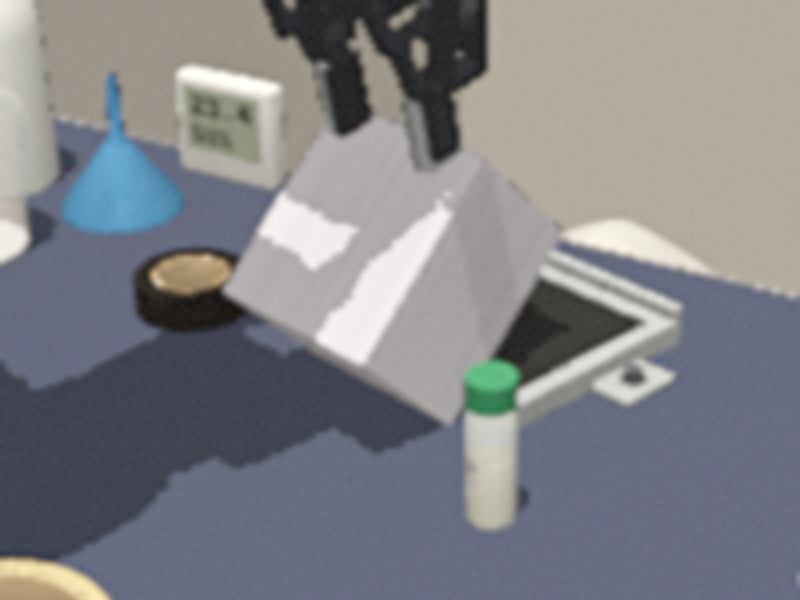

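The block is close to its balance point, and the contact force is near zero. A little more.

>>> arm_command(
  commands=[
    {"ax": 0,"ay": 0,"az": 0,"dx": 0.005,"dy": 0,"dz": 0.001,"grip": 0.05},
    {"ax": 0,"ay": 0,"az": 0,"dx": 0.005,"dy": 0,"dz": 0.001,"grip": 0.05},
    {"ax": 0,"ay": 0,"az": 0,"dx": 0,"dy": 0,"dz": 0,"grip": 0.05},
  ],
)

```text
time_s: 10.45
position: [0.5495, -0.0762, 0.1175]
eef_rot: [0.012, 0.987, -0.134, 0.093]
force: [-0.5, 1.0, 0.2]
width: 0.0498
```

```bash
python3 go.py; python3 look.py 9
```

```text
t 10.45 pos [ 0.5495 -0.0762  0.1175] F [-0.5  1.   0.2] w 0.0498
xyaw -15.45 toolz [ 0.1804 -0.0491 -0.9824]
n,t mm [550.   72.4]
turn needed deg [ -0.04 -10.77  -0.05]
```

View pics/s9.png

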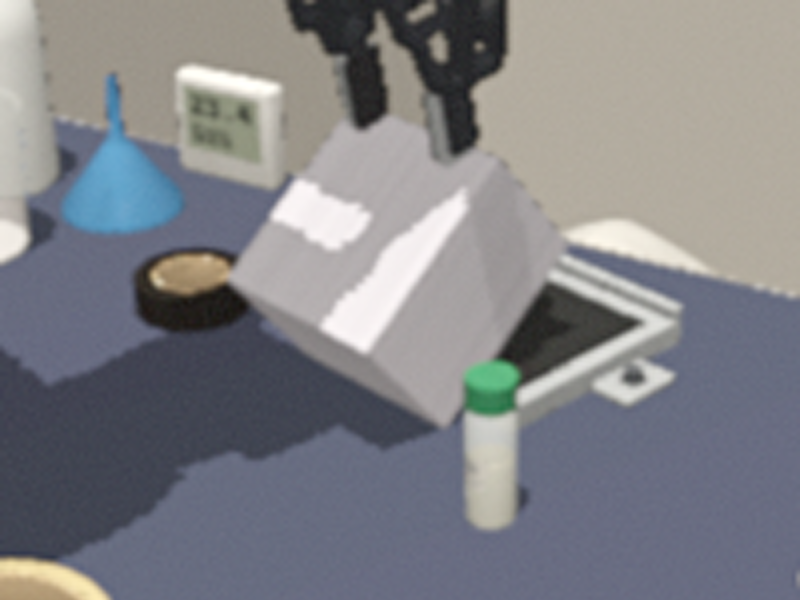

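>>> arm_command(
  commands=[
    {"ax": 0,"ay": 0,"az": 0,"dx": 0.005,"dy": 0,"dz": 0.001,"grip": 0.05},
    {"ax": 0,"ay": 0,"az": 0,"dx": 0.003,"dy": 0,"dz": 0.001,"grip": 0.05},
    {"ax": 0,"ay": 0,"az": 0,"dx": 0,"dy": 0,"dz": 0,"grip": 0.05},
  ],
)

```text
time_s: 10.92
position: [0.5575, -0.0784, 0.117]
eef_rot: [0.012, 0.987, -0.134, 0.093]
force: [0.3, -0.0, -0.3]
width: 0.0499
```

```bash
python3 go.py; python3 look.py 10
```

```text
t 10.93 pos [ 0.5575 -0.0784  0.117 ] F [ 0.3 -0.  -0.3] w 0.0499
xyaw -15.45 toolz [ 0.18   -0.049  -0.9824]
n,t mm [558.3  72.4]
turn needed deg [ -0.04 -10.75  -0.04]
```

View pics/s10.png

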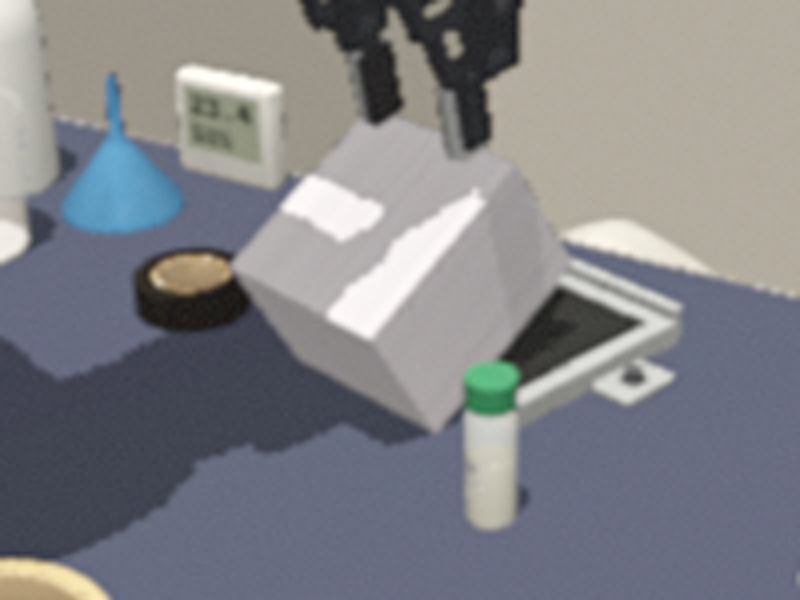

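>>> arm_command(
  commands=[
    {"ax": 0,"ay": 0,"az": 0,"dx": 0.006,"dy": 0,"dz": 0.001,"grip": 0.05},
    {"ax": 0,"ay": 0,"az": 0,"dx": 0.005,"dy": 0,"dz": 0.001,"grip": 0.05},
    {"ax": 0,"ay": 0,"az": 0,"dx": 0,"dy": 0,"dz": 0,"grip": 0.05},
  ],
)

```text
time_s: 11.4
position: [0.5689, -0.0816, 0.1171]
eef_rot: [0.012, 0.987, -0.134, 0.093]
force: [0.9, -0.6, -0.2]
width: 0.05
```

```bash
python3 go.py; python3 look.py 11
```

```text
t 11.4 pos [ 0.5689 -0.0816  0.1171] F [ 0.9 -0.6 -0.2] w 0.05
xyaw -15.45 toolz [ 0.1801 -0.049  -0.9824]
n,t mm [570.1  72.4]
turn needed deg [ -0.04 -10.76  -0.04]
```

View pics/s11.png

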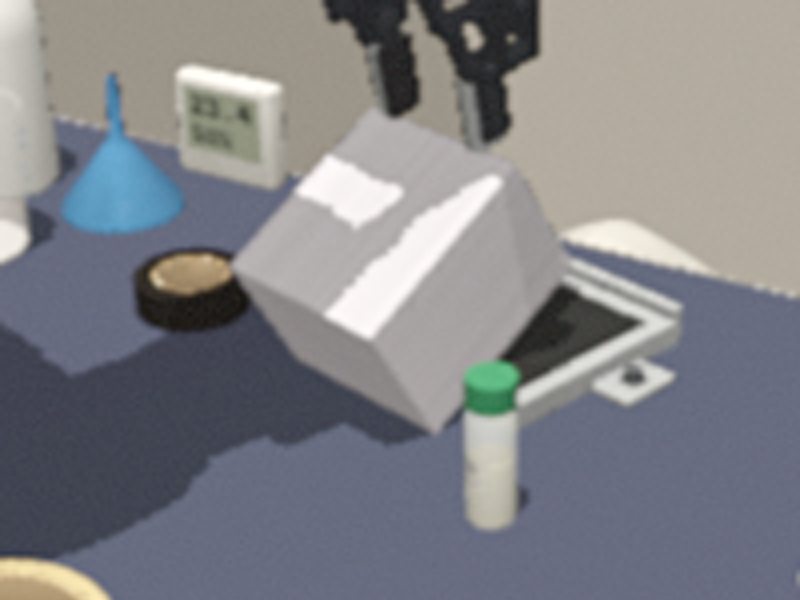

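The fingers have passed over the top-back edge, and the block is now resting at about 50°: its foot has dropped to the bench and its front face leans on the ledge. I'll lift, back off and measure before pushing again.

>>> arm_command(
  commands=[
    {"ax": 0,"ay": 0,"az": 0,"dx": 0.003,"dy": 0,"dz": -0.02,"grip": 0.05},
    {"ax": 0,"ay": 0,"az": 0,"dx": 0,"dy": 0,"dz": -0.02,"grip": 0.05},
    {"ax": 0,"ay": 0,"az": 0,"dx": -0.03,"dy": 0,"dz": 0,"grip": 0.05},
    {"ax": 0,"ay": 0,"az": 0,"dx": -0.03,"dy": 0,"dz": 0,"grip": 0.05},
    {"ax": 0,"ay": 0,"az": 0,"dx": -0.01,"dy": 0,"dz": 0,"grip": 0.05},
  ],
)

```text
time_s: 12.12
position: [0.496, -0.0615, 0.1447]
eef_rot: [0.012, 0.987, -0.134, 0.093]
force: [0.1, -0.1, -0.1]
width: 0.0497
```

```bash
python3 go.py; python3 look.py 12; cat > tilt.py <<'E'
from h import *
a=np.radians(-15.4);n=np.array([np.cos(a),np.sin(a)]);t=np.array([-n[1],n[0]])
for nn,box in(("scene",(200,330,245,400)),("top",(165,290,250,380))):
    p,d=capture(nn);c=camera_params(nn);X=cloud(d,c)
    roi=np.zeros((480,640),bool);roi[box[0]:box[1],box[2]:box[3]]=1
    P=X[roi&(d>0)];p_=p[roi&(d>0)]
    Q=np.c_[P[:,:2]@n*1000,P[:,:2]@t*1000,P[:,2]*1000]
    k=(Q[:,2]>24)&(Q[:,1]>24)&(Q[:,1]<124)&(Q[:,0]>400)&(Q[:,0]<680)&(p_.min(1)>90);Q=Q[k]
    for lo in range(28,124,20):
        q=Q[(Q[:,1]>=lo)&(Q[:,1]<lo+16)]
        if len(q)<10:continue
        i=q[:,2].argmax();print(nn,'t',lo,'top pt',q[i].round(0), 'n range',q[:,0].min().round(),q[:,0].max().round())
    q=Q[(Q[:,1]>50)&(Q[:,1]<100)];q=q[q[:,0].argsort()]
    print([(int(b[:,0].mean()),int(np.median(b[:,2]))) for b in np.array_split(q,14)])
E
python3 tilt.py
```

```text
t 12.12 pos [ 0.496  -0.0615  0.1447] F [ 0.1 -0.1 -0.1] w 0.0497
xyaw -15.45 toolz [ 0.1796 -0.0489 -0.9825]
n,t mm [494.5  72.4]
turn needed deg [ -0.04 -10.73  -0.05]
scene t 28 top pt [472.  41. 190.] n range 472.0 605.0
scene t 48 top pt [477.  48. 180.] n range 477.0 569.0
scene t 68 top pt [566.  71. 116.] n range 478.0 570.0
scene t 88 top pt [477. 100. 179.] n range 476.0 568.0
scene t 108 top pt [483. 111. 169.] n range 479.0 568.0
[(480, 64), (484, 66), (489, 68), (494, 71), (498, 73), (504, 78), (511, 83), (519, 87), (526, 91), (534, 95), (541, 100), (549, 104), (556, 109), (564, 113)]
top t 28 top pt [442.  43. 497.] n range 400.0 607.0
top t 48 top pt [435.  61. 497.] n range 400.0 606.0
top t 68 top pt [434.  69. 497.] n range 400.0 607.0
top t 88 top pt [437.  92. 497.] n range 401.0 607.0
top t 108 top pt [456. 109. 491.] n range 456.0 607.0
[(402, 476), (408, 483), (414, 487), (420, 491), (425, 493), (431, 494), (436, 495), (441, 494), (446, 494), (452, 492), (458, 490), (464, 485), (481, 478), (588, 85)]
```

View pics/s12.png

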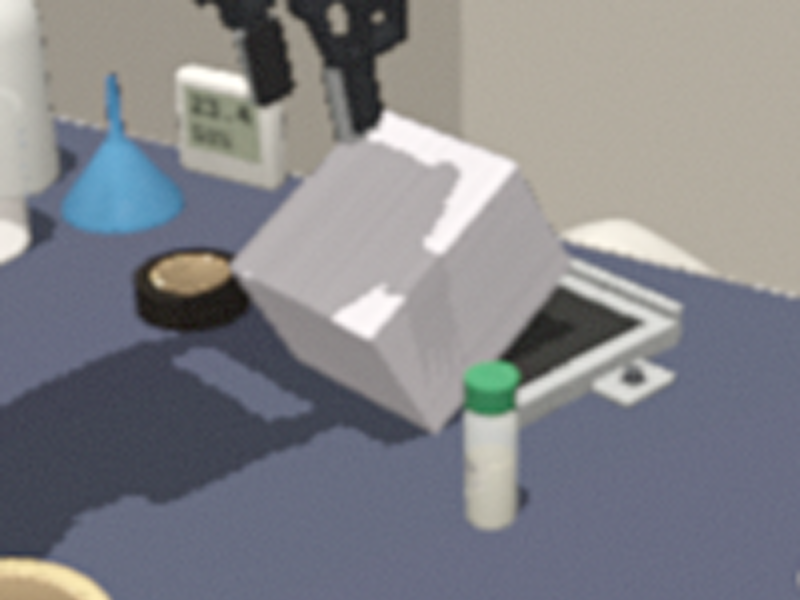

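The back face measures 30° from horizontal, with its top edge at n=569 mm, z=116 mm and the foot on the bench at n≈517 mm (edge at 541 mm). So the block is at about 60° and almost balanced. My earlier push was simply too high; next I'll push at z≈100 mm.

>>> arm_command(
  commands=[
    {"ax": 0,"ay": 0,"az": 0,"dx": 0,"dy": 0,"dz": 0.02,"grip": 0.05},
    {"ax": 0,"ay": 0,"az": 0,"dx": 0,"dy": 0,"dz": 0.02,"grip": 0.05},
    {"ax": 0,"ay": 0,"az": 0,"dx": 0.012,"dy": 0,"dz": 0.003,"grip": 0.05},
    {"ax": 0,"ay": 0,"az": 0,"dx": 0.008,"dy": 0,"dz": 0.002,"grip": 0.05},
    {"ax": 0,"ay": 0,"az": 0,"dx": 0.006,"dy": 0,"dz": 0.001,"grip": 0.05},
    {"ax": 0,"ay": 0,"az": 0,"dx": 0.006,"dy": 0,"dz": 0.001,"grip": 0.05},
  ],
)

```text
time_s: 13.08
position: [0.5456, -0.0756, 0.1073]
eef_rot: [0.013, 0.986, -0.134, 0.098]
force: [0.9, -0.3, 0.6]
width: 0.0499
```

```bash
python3 go.py; python3 look.py 13
```

```text
t 13.07 pos [ 0.5456 -0.0756  0.1073] F [ 0.9 -0.3  0.6] w 0.0499
xyaw -15.49 toolz [ 0.1896 -0.0519 -0.9805]
n,t mm [546.  72.]
turn needed deg [ -0.03 -11.34  -0.09]
```

View pics/s13.png

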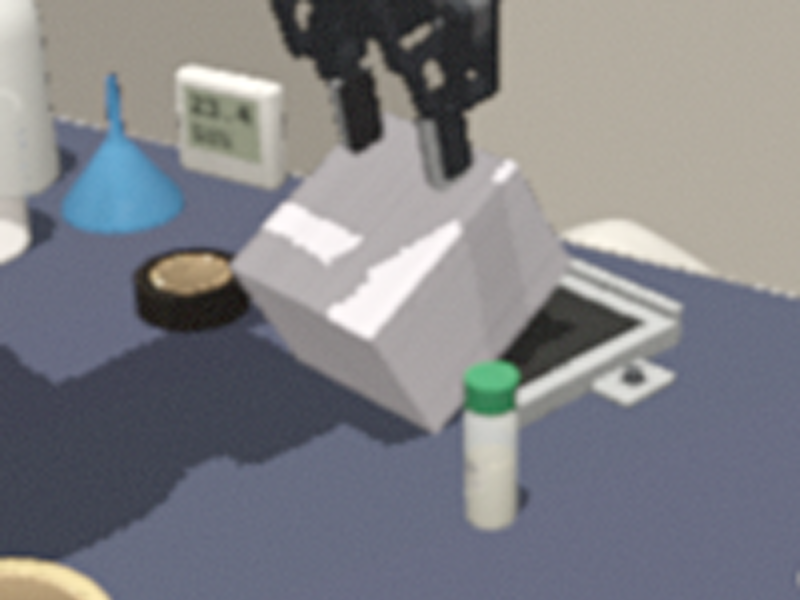

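>>> arm_command(
  commands=[
    {"ax": 0,"ay": 0,"az": 0,"dx": 0.004,"dy": 0,"dz": 0.002,"grip": 0.05},
    {"ax": 0,"ay": 0,"az": 0,"dx": 0.004,"dy": 0,"dz": 0.002,"grip": 0.05},
    {"ax": 0,"ay": 0,"az": 0,"dx": 0.004,"dy": 0,"dz": 0.002,"grip": 0.05},
    {"ax": 0,"ay": 0,"az": 0,"dx": 0.0,"dy": 0,"dz": 0.0,"grip": 0.05},
  ],
)

```text
time_s: 13.68
position: [0.5586, -0.0792, 0.1037]
eef_rot: [0.013, 0.986, -0.134, 0.098]
force: [-0.1, -0.0, -0.5]
width: 0.05
```

```bash
python3 go.py; python3 look.py 14
```

```text
t 13.68 pos [ 0.5586 -0.0792  0.1037] F [-0.1 -0.  -0.5] w 0.05
xyaw -15.49 toolz [ 0.1899 -0.0519 -0.9804]
n,t mm [559.6  72. ]
turn needed deg [ -0.03 -11.35  -0.08]
```

View pics/s14.png

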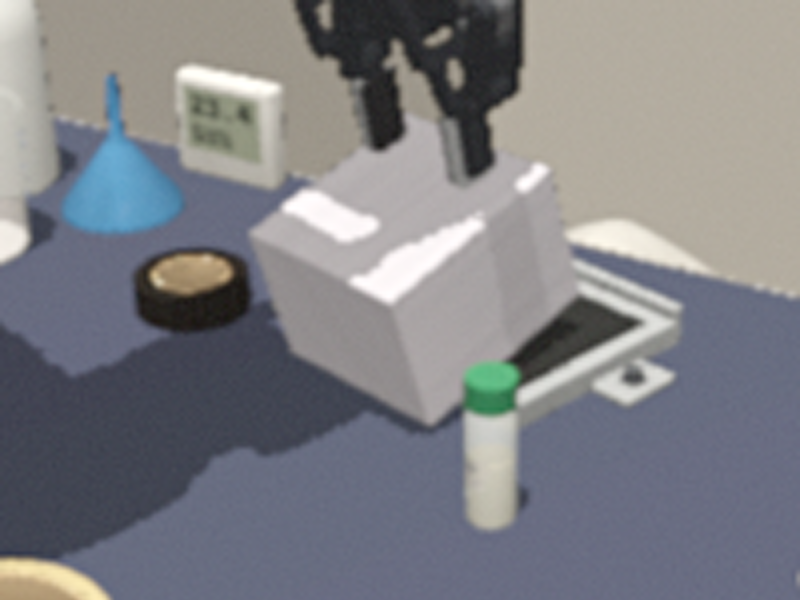

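>>> arm_command(
  commands=[
    {"ax": 0,"ay": 0,"az": 0,"dx": 0.004,"dy": 0,"dz": 0.002,"grip": 0.05},
    {"ax": 0,"ay": 0,"az": 0,"dx": 0.003,"dy": 0,"dz": 0.002,"grip": 0.05},
    {"ax": 0,"ay": 0,"az": 0,"dx": 0.0,"dy": 0,"dz": 0.0,"grip": 0.05},
  ],
)

```text
time_s: 14.15
position: [0.5661, -0.0812, 0.101]
eef_rot: [0.013, 0.986, -0.134, 0.098]
force: [0.1, 0.4, -0.3]
width: 0.0499
```

```bash
python3 go.py; python3 look.py 15;python3 tilt.py|grep -v top
```

```text
t 14.15 pos [ 0.5661 -0.0812  0.101 ] F [ 0.1  0.4 -0.3] w 0.0499
xyaw -15.48 toolz [ 0.1896 -0.0518 -0.9805]
n,t mm [567.3  72. ]
turn needed deg [ -0.03 -11.34  -0.08]
[(513, 54), (513, 56), (514, 53), (514, 57), (514, 57), (515, 61), (515, 58), (521, 87), (532, 87), (543, 87), (554, 87), (567, 87), (580, 87), (604, 87)]
[(403, 542), (410, 535), (426, 527), (466, 423), (471, 432), (476, 438), (481, 442), (487, 446), (493, 448), (499, 450), (505, 450), (512, 449), (517, 447), (525, 444)]
```

View pics/s15.png

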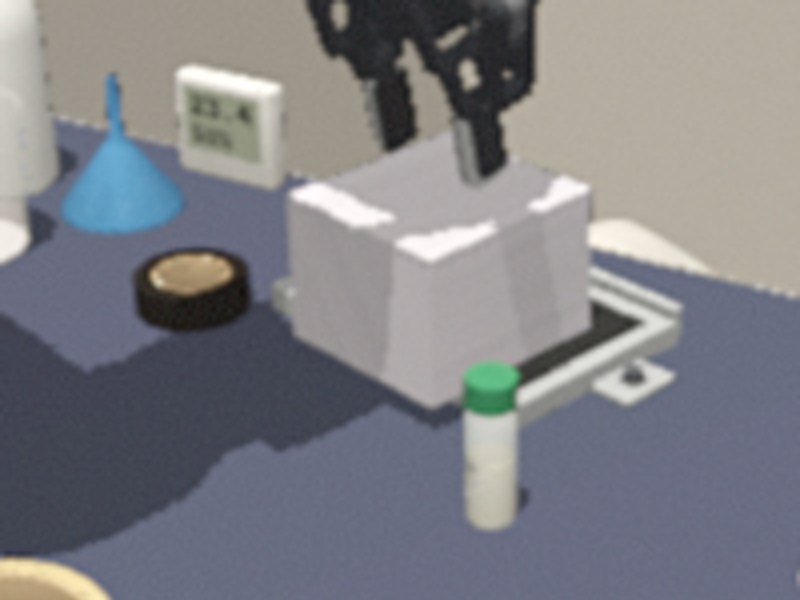

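The block is now flat on the deck: its upper side is level at z=87 mm (expected 88), with the wells facing away. Its base overhangs the edge by about 27 mm, so I'll slide it fully onto the deck with a low push.

>>> arm_command(
  commands=[
    {"ax": 0,"ay": 0,"az": 0,"dx": 0,"dy": 0,"dz": -0.025,"grip": 0.05},
    {"ax": 0,"ay": 0,"az": 0,"dx": -0.03,"dy": 0,"dz": -0.006,"grip": 0.05},
    {"ax": 0,"ay": 0,"az": 0,"dx": -0.03,"dy": 0,"dz": -0.006,"grip": 0.05},
    {"ax": 0,"ay": 0,"az": 0,"dx": -0.03,"dy": 0,"dz": 0,"grip": 0.05},
    {"ax": 0,"ay": 0,"az": 0,"dx": -0.005,"dy": 0,"dz": 0,"grip": 0.05},
    {"ax": 0,"ay": 0,"az": 0,"dx": 0,"dy": 0,"dz": 0,"grip": 0.05},
  ],
)

```text
time_s: 15.1
position: [0.4675, -0.054, 0.1202]
eef_rot: [0.013, 0.986, -0.134, 0.099]
force: [0.7, 1.0, -0.1]
width: 0.0498
```

```bash
python3 go.py; cat > flat.py <<'E'
from h import *
a=np.radians(-15.4);n=np.array([np.cos(a),np.sin(a)]);t=np.array([-n[1],n[0]])
for nn,box in(("scene",(200,330,245,400)),("top",(165,290,250,380))):
    p,d=capture(nn);c=camera_params(nn);X=cloud(d,c);Z=X[...,2]
    m=np.zeros((480,640),bool);m[box[0]:box[1],box[2]:box[3]]=1
    m&=(d>0)&(Z>.083)&(Z<.093)&(p.min(2)>70)
    cs=sorted(comps(m,100),key=lambda q:-q[1][4])
    if not cs:print(nn,'none');continue
    P=X[cs[0][0]];Q=np.c_[P[:,:2]@n,P[:,:2]@t]*1000
    r=cv2.minAreaRect(Q.astype(np.float32));A=np.linalg.lstsq(np.c_[Q,np.ones(len(Q))],P[:,2]*1000,rcond=None)[0]
    print(nn,'z',np.median(P[:,2]).round(4),'slope',A[:2].round(4),'rect',np.round(r[0],1),np.round(r[1],1),round(r[2],1),'n',np.percentile(Q[:,0],[.5,99.5]).round(1),'t',np.percentile(Q[:,1],[.5,99.5]).round(1))
E
python3 flat.py; python3 look.py 16
```

```text
t 15.1 pos [ 0.4675 -0.054   0.1202] F [ 0.7  1.  -0.1] w 0.0498
xyaw -15.49 toolz [ 0.1924 -0.0527 -0.9799]
n,t mm [465.   72.1]
turn needed deg [ -0.03 -11.51  -0.09]
scene z 0.0875 slope [0.0043 0.0072] rect [566.2  74.9] [107.   99.8] 0.0 n [513.4 618.4] t [ 25.9 122.5]
top z 0.0877 slope [-0.0001 -0.0002] rect [568.   73.9] [105.2  96.5] 0.1 n [516.1 619.7] t [ 26.1 121.2]
```

View pics/t16.png

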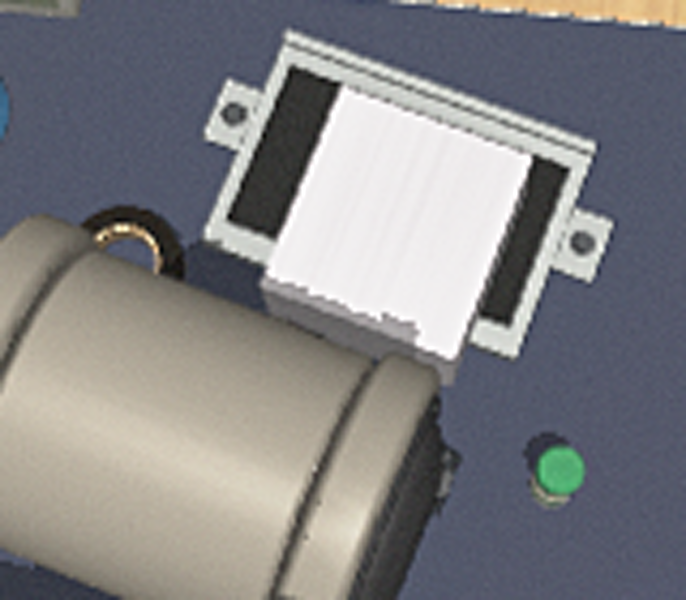

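The top view shows the block lying flat and square on the deck, clear of the lip and overhanging the front by about 25 mm. The vial and tape roll haven't moved. I'll lower and push it about 23 mm.

>>> arm_command(
  commands=[
    {"ax": 0,"ay": 0,"az": 0,"dx": 0,"dy": 0,"dz": 0.03,"grip": 0.05},
    {"ax": 0,"ay": 0,"az": 0,"dx": 0,"dy": 0,"dz": 0.03,"grip": 0.05},
    {"ax": 0,"ay": 0,"az": 0,"dx": 0,"dy": 0,"dz": 0.012,"grip": 0.05},
    {"ax": 0,"ay": 0,"az": 0,"dx": 0.008,"dy": 0,"dz": 0.001,"grip": 0.05},
    {"ax": 0,"ay": 0,"az": 0,"dx": 0.006,"dy": 0,"dz": 0.001,"grip": 0.05},
  ],
)

```text
time_s: 15.92
position: [0.4999, -0.0631, 0.05]
eef_rot: [0.014, 0.986, -0.134, 0.102]
force: [0.2, -0.5, -0.2]
width: 0.0503
```

```bash
python3 go.py
```

```text
t 15.93 pos [ 0.4999 -0.0631  0.05  ] F [ 0.2 -0.5 -0.2] w 0.0503
xyaw -15.51 toolz [ 0.1965 -0.0539 -0.979 ]
n,t mm [498.8  71.9]
turn needed deg [ -0.02 -11.76  -0.11]
```

>>> arm_command(
  commands=[
    {"ax": 0,"ay": 0,"az": 0,"dx": 0.006,"dy": 0,"dz": 0.001,"grip": 0.05},
    {"ax": 0,"ay": 0,"az": 0,"dx": 0.006,"dy": 0,"dz": 0.001,"grip": 0.05},
    {"ax": 0,"ay": 0,"az": 0,"dx": 0.006,"dy": 0,"dz": 0.001,"grip": 0.05},
    {"ax": 0,"ay": 0,"az": 0,"dx": 0.006,"dy": 0,"dz": 0.0,"grip": 0.05},
  ],
)

```text
time_s: 16.42
position: [0.5225, -0.0692, 0.0523]
eef_rot: [0.013, 0.986, -0.134, 0.099]
force: [-3.1, 0.0, -2.6]
width: 0.05
```

```bash
python3 go.py; python3 flat.py
```

```text
t 16.43 pos [ 0.5225 -0.0692  0.0523] F [-3.1  0.  -2.6] w 0.05
xyaw -15.49 toolz [ 0.1922 -0.0526 -0.98  ]
n,t mm [522.1  72. ]
turn needed deg [ -0.03 -11.49  -0.08]
scene z 0.0876 slope [0.001  0.0118] rect [582.   73.6] [107.2  96.9] 0.6 n [529.5 634.5] t [ 25.7 118.7]
top z 0.0877 slope [0.0024 0.0021] rect [604.4  73.7] [95.9 66.4] 89.7 n [573.2 637. ] t [ 26.1 121.1]
```

>>> arm_command(
  commands=[
    {"ax": 0,"ay": 0,"az": 0,"dx": 0.005,"dy": 0,"dz": 0.001,"grip": 0.05},
    {"ax": 0,"ay": 0,"az": 0,"dx": 0.005,"dy": 0,"dz": 0.001,"grip": 0.05},
  ],
)

```text
time_s: 16.77
position: [0.5325, -0.0719, 0.0527]
eef_rot: [0.013, 0.986, -0.134, 0.099]
force: [-4.8, 1.0, 0.1]
width: 0.0501
```

```bash
python3 go.py; python3 flat.py
```

```text
t 16.77 pos [ 0.5325 -0.0719  0.0527] F [-4.8  1.   0.1] w 0.0501
xyaw -15.48 toolz [ 0.1923 -0.0526 -0.9799]
n,t mm [532.5  72.1]
turn needed deg [ -0.03 -11.5   -0.08]
scene z 0.0875 slope [-0.0017  0.014 ] rect [593.1  73.7] [ 97.4 106.4] 88.8 n [540.5 644.4] t [ 25.9 116.9]
top z 0.0877 slope [-0.0029 -0.0003] rect [616.2  73.8] [62.6 96.4] 0.4 n [588.6 646.7] t [ 26.1 121.4]
```

>>> arm_command(
  commands=[
    {"ax": 0,"ay": 0,"az": 0,"dx": -0.01,"dy": 0,"dz": 0,"grip": 0.05},
    {"ax": 0,"ay": 0,"az": 0,"dx": -0.03,"dy": 0,"dz": -0.01,"grip": 0.05},
    {"ax": 0,"ay": 0,"az": 0,"dx": -0.03,"dy": 0,"dz": -0.04,"grip": 0.05},
    {"ax": 0,"ay": 0,"az": 0,"dx": -0.02,"dy": 0,"dz": -0.04,"grip": 0.05},
    {"ax": 0,"ay": 0,"az": 0,"dx": -0.02,"dy": 0,"dz": -0.04,"grip": 0.05},
    {"ax": 0,"ay": 0,"az": 0,"dx": 0,"dy": 0.04,"dz": -0.03,"grip": 0.05},
    {"ax": 0,"ay": 0,"az": 0,"dx": 0,"dy": 0.04,"dz": 0,"grip": 0.05},
    {"ax": 0,"ay": 0,"az": 0,"dx": 0,"dy": 0.04,"dz": 0,"grip": 0.05},
    {"ax": 0,"ay": 0,"az": 0,"dx": 0,"dy": 0,"dz": 0,"grip": 0.05},
  ],
)

```text
time_s: 18.0
position: [0.3642, -0.1535, 0.1947]
eef_rot: [0.018, 0.985, -0.132, 0.112]
force: [0.6, 0.3, 0.3]
width: 0.0502
```

```bash
python3 go.py; python3 flat.py; python3 look.py 17; python3 - <<'E'
from h import *
n="top";p,d=capture(n);X=cloud(d,camera_params(n));Z=X[...,2]
roi=np.zeros((480,640),bool);roi[165:300,240:380]=1;roi&=d>0
for lo,hi in((.0155,.03),(.06,.08)):
    for m,s,ce in comps(roi&(Z>lo)&(Z<hi),60):
        r=rect(X[m]);print(lo,s[4],ce.round(),np.round(r[0],1),np.round(r[1],1))
E
```

```text
t 18.0 pos [ 0.3642 -0.1535  0.1947] F [0.6 0.3 0.3] w 0.0502
xyaw -15.29 toolz [ 0.2167 -0.0647 -0.9741]
n,t mm [391.9 -51.3]
turn needed deg [  0.29 -13.07   0.08]
scene z 0.0876 slope [0.0046 0.0078] rect [593.3  75.1] [100.3 107.8] 89.9 n [539.9 644.7] t [ 25.5 122.9]
top z 0.0877 slope [-0.0007  0.0016] rect [594.7  73.6] [ 96.2 105.6] 89.6 n [542.8 646.6] t [ 26.  121.2]
0.0155 387 [258. 221.] [550.4  57.3] [59.1 58. ]
0.0155 60 [319. 230.] [542.9 -73.9] [94.5  3.6]
0.06 97 [319. 225.] [542.8 -73.4] [95.6  5.8]
0.06 101 [360. 270.] [ 460.3 -166.3] [20.9 21.3]
```

View pics/s17.png

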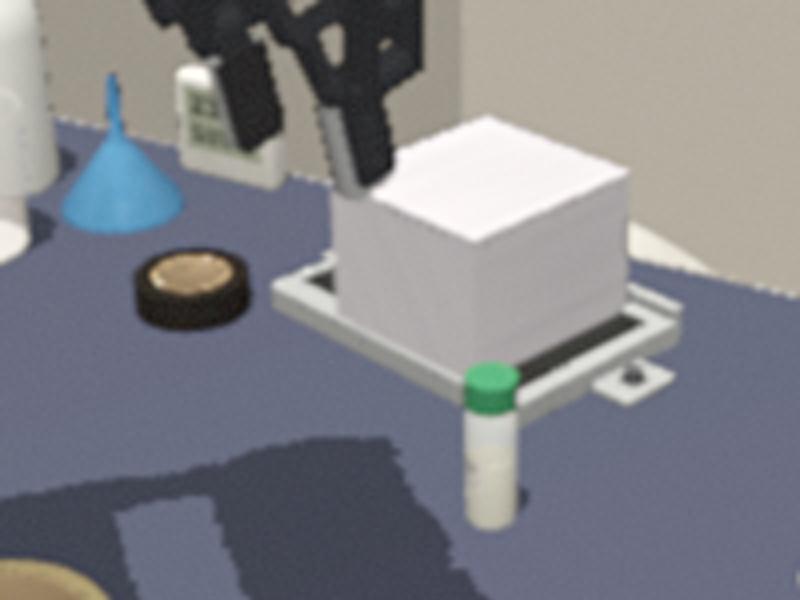

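View pics/t17.png

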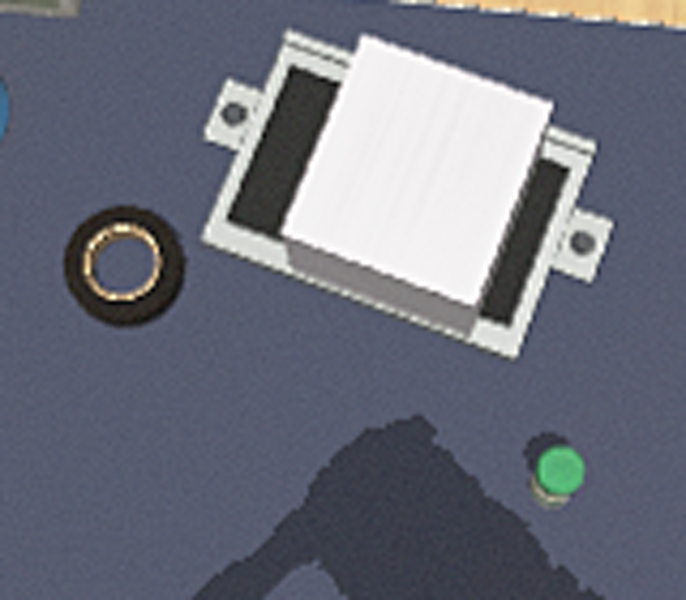

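The block is flat, square and fully on the deck, and the gripper is clear. The tape roll and vial are where they started, within 0.3 mm.

```bash
python3 -c "
from workcell import *
print(close_job())"
```

```text
the job is handed in; nothing more can be done
None
```

The block is lying flat on the drying stand with its wells facing away from the front edge. I handed the job in at about 18 s of the 35 s allowed; no verdict was reported.

**What I did:**
1. I slid the block, still upright, against the front edge with two fingers pushing low. It stopped moving under a push of about 15 N, and its measured yaw to the edge was -0.05° to -0.5°.
2. I pushed it high up until it tipped over the edge and fell flat on the deck.
3. The base then overhung the edge by about 25 mm, so I slid it fully onto the deck with a low push.

**Last checks:**
- **Block:** the upper side is level at z = 87.7 mm (88 expected) and square to within about 0.5°. The base is level with the front edge, within a couple of mm. It is clear of the back lip as far as the pictures show, though I did not measure that gap.
- **Bystanders:** the vial and tape roll are within 0.3 mm of where they started.
- **Gripper:** clear of everything, with only sensor noise on the force reading.

**What did not go to plan:**
- **First sliding contact:** the force reading showed 14 N upward, so the contact was probably high on the fingers. I backed off, tilted the tool and pushed lower.
- **Tipping:** the foot slipped back down to the bench, the fingers passed over the top edge, and the block paused at about 60°. A second, slightly lower push finished the tip.
- **Camera disagreement:** the two cameras differed by 2–3 mm on the block's position along the push direction.

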